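# Put the two tall tins away in the divided crate

## Task

On the jeweller's bench stand two tall, straight aluminium tins among other containers. Put both of them away in the divided wooden crate, one in each of its two empty cells, standing upright on the cell floor. Do not tip the tins over on the way.

Things in the scene. Friction and masses are not known exactly. Their poses are not given: they have to be found in the camera images.
- tin_a_mid (a point): One of two alike tall tins: upright plain aluminium cylinder, 46 mm across, 110 mm tall, flat lid of the same width, 0.2 kg, loose on the bench. Point: its centre, 55 mm above its underside; z up along its axis. Not the short wide tin (70 mm across, 56 mm tall) nor the narrow-necked flask (54 mm, 125 mm tall) beside them; at least 110 mm between centres.
- tin_b_mid (a point): One of two alike tall tins: upright plain aluminium cylinder, 46 mm across, 110 mm tall, flat lid of the same width, 0.2 kg, loose on the bench. Point: its centre, 55 mm above its underside; z up along its axis. Not the short wide tin (70 mm across, 56 mm tall) nor the narrow-necked flask (54 mm, 125 mm tall) beside them; at least 110 mm between centres.
- cell_1_floor (a point): Empty cell of the wooden crate: middle of its flat cork-lined floor, 10 mm above the bench. Cell 84 x 84 mm inside; walls 8 mm thick, tops 45 mm above this point. z up, y along the crate's row of three cells (92 mm apart), x across it. Crate fixed, 100 x 284 mm outside. The third cell, any of the three, holds an amber bottle (52 mm across, 125 mm tall).
- cell_2_floor (a point): Empty cell of the wooden crate: middle of its flat cork-lined floor, 10 mm above the bench. Cell 84 x 84 mm inside; walls 8 mm thick, tops 45 mm above this point. z up, y along the crate's row of three cells (92 mm apart), x across it. Crate fixed, 100 x 284 mm outside. The third cell, any of the three, holds an amber bottle (52 mm across, 125 mm tall).
Mind the look-alikes: they are no part of the job. Leave any green or pink look-alike of the part that bears tin_b_mid alone.

How it is judged:
At the end, for the whole second after the job is handed in: Each of the two tall tins stands in an empty cell of its own (either tin in either cell): its centre within 30 mm sideways of the cell's middle and 47 to 63 mm above the cell floor, upright within 10 degrees (((horizontal distance between tin_a_mid and cell_1_floor below 0.03 m and z of tin_a_mid in the frame of cell_1_floor between 0.047 and 0.063 m and angle between each of tin_a_mid, tin_b_mid's own z axis and vertical below 0.175 rad and horizontal distance between tin_b_mid and cell_2_floor below 0.03 m and z of tin_b_mid in the frame of cell_2_floor between 0.047 and 0.063 m) or (horizontal distance between tin_a_mid and cell_2_floor below 0.03 m and z of tin_a_mid in the frame of cell_2_floor between 0.047 and 0.063 m and angle between each of tin_a_mid, tin_b_mid's own z axis and vertical below 0.175 rad and horizontal distance between tin_b_mid and cell_1_floor below 0.03 m and z of tin_b_mid in the frame of cell_1_floor between 0.047 and 0.063 m))); the robot touches nothing.
It fails at once if a tall tin is tipped over (more than 40 degrees) (angle between tin_a_mid's own z axis and vertical above 0.7 rad).
It fails at once if a tall tin is tipped over (more than 40 degrees) (angle between tin_b_mid's own z axis and vertical above 0.7 rad).
It also fails if it takes over 53 s, if anything falls off the work surface, if the arm or the gripper's body presses on something with over 40 N, if the wrist force passes 120 N, or if a joint passes its speed limit or range.

## Robot

A 7-joint arm with a two-finger parallel gripper is mounted at the origin on the work surface. World frame = base frame: x ahead of the robot, y to its left, z up, the work surface at z = 0. Lengths are in m, angles in rad, forces in N, time in s.
With the tool pointing down it reaches from about 0.425 to 1.025 m from the base axis. Payload 3.6 kg.
Tool frame: the origin (TCP) lies at the very end of the fingers, on their centre line; the grasp point (between the pads) lies 19 mm behind it (arm.grasp_offset is the distance from the TCP to the grasp point, in m); z points along the fingers, y is the line along which they close (so a half turn about z gives the same grasp; the last joint's range is limited). The gripper opens to 85 mm and grips with 20 to 120 N. Pads are 22 mm wide; open, the fingers measure 114 mm over their backs; the gripper's body (76 mm by 85 mm) begins 54 mm behind the grasp point. The pads swing forward as they close: fully open they stand 13 mm farther back than shut.
Start: joints at [1.067, 0.591, 0.048, 1.609, -0.033, 0.943, -0.034], TCP at [0.289, -0.665, 0.231] pointing down, gripper open.
Joint ranges: [-2.69, 2.69], [-0.47, 2.24], [-1.27, 1.36], [0.19, 2.51], [-1.53, 4.68], [0.08, 2.07], [-3.09, 3.09]. Speed limits (rad/s): [2.57, 2.57, 3.14, 3.14, 3.14, 3.14, 3.14].

## Interface

Orientations are given as a unit quaternion [x, y, z, w].
In Python, from station import arm gives the robot as it stands.
- The arm moves only by the shell command python3 -m jog 'ROWS' [OPENING] [FORCE]. ROWS is a JSON object of lists of equal length, an entry for each row: "xyz": the shift along the tool's x, y, z in cm, a list of three; "spin": the turn about the tool's z in degrees. In form: {"xyz": [[x, y, z], ...], "spin": [spin, ...]}. A call has 1 to 8 rows; each row shifts and turns the commanded pose from where the row before left it, along the tool's axes as they then stand; what a row does not reach is not made up. A row lasts 1/12 s, in which the tool goes at most 41.7 mm and 7.16 degrees, less where a joint would pass 70% of its speed; a pose out of reach is approached as far as the arm can. A call with a gripper value outside its range is refused whole. OPENING is the opening, from 0 (shut) to 1 (fully open), set as the call begins (- or left out, the last holds). The fingers move at their own pace and stop on an object; FORCE is the grip in N (left out, the last holds). Time passes only in rows, so rows that do not move let the fingers close. It gives the time, the measured TCP pose, the force, the opening and the grip force at its end, in the units of the state.
- arm.get_obs(): the state, without advancing time (a new reading comes with each control period).
- arm.grab_frame(name): name is "scene" or "top" or "wrist"; returns a dict with "frame" (480x640x3 uint8, red, green, blue), "fx", "fy", "cx", "cy" (pixels), "rvec" (rotation vector, rad) and "tvec" (3), from world to camera coordinates, as OpenCV has them. Camera axes: x right, y down, z forward; pixel columns grow to the right and rows downward; lengths in m; the calibration is good to about 2 mm. A picture is of the moment at which its call begins. There is no depth.
- arm.finish_job(): hands the job in; it is judged then, once.
Trained networks look in a picture, given as the dict that the camera call returned (one of the last four; its "shot" number tells which), for a name from the list of things; names that differ only in an ending like _2 or _b are one class to them, and where a whole thing is asked for, a point or a joint stands for the part that bears it (a point fixed in the world has none). Each returns a list of dicts, best first, with "score" (0 to 1); they miss things now and then, are a little off and sometimes report something else, mostly with a low value. They report only what shows in the picture. A call takes as long as a camera call. They do not tell look-alikes from the thing itself.
- arm.boxes_of(thing, picture): "xy" ([column, row] in pixels, amid what is visible of it).
- arm.spot_point(thing, picture): "xy" ([column, row] in pixels: a listed point, or the origin of a listed thing).
The state is a dict: "t": time; "joints": joint angles; "qd": joint speeds; "joint_torque": joint torques, N m; "ee_pos": TCP position; "orientation": TCP orientation; "ft_force": force on the tool from outside, world axes, zero at the start; "torque": the same for the moment, N m; "width": finger opening in m; "gripper_force": force on a finger pad.
Only numpy, scipy, OpenCV 4.12 (cv2) and the standard library are available. Lean on these libraries where they do the work, as an engineer would, in place of code of your own. Each camera call takes 0.05 s, during which the arm holds its last target. There are 200 camera calls.

## Working session

There is one attempt and no reset: what is moved stays moved. The work goes in short steps, Python scripts to look and compute and a shell command to move; the robot and the scene stay as the last step left them, time stands still between calls to the robot, and variables do not carry over. Pictures are saved under pics/ and viewed, at most 10 in all, crops included, and the job is handed in when it is done.

```bash
mkdir -p pics; cat > h.py <<'E'
import numpy as np, cv2
from station import arm
def ray(p,uv):
    R=cv2.Rodrigues(np.array(p["rvec"],float))[0]; t=np.array(p["tvec"],float).ravel()
    d=R.T@np.array([(uv[0]-p["cx"])/p["fx"],(uv[1]-p["cy"])/p["fy"],1.]); return -R.T@t,d
def at(p,uv,z):
    c,d=ray(p,uv); return (c+d*(z-c[2])/d[2])[:2].round(4)
def px(p,X):
    R=np.array(p["rvec"],float);K=np.array([[p["fx"],0,p["cx"]],[0,p["fy"],p["cy"]],[0,0,1]])
    return cv2.projectPoints(np.array(X,float).reshape(-1,3),R,np.array(p["tvec"],float),K,None)[0].reshape(-1,2).round(1)
def save(p,n): cv2.imwrite(f"pics/{n}.png",p["frame"][:,:,::-1])
E
python3 - <<'E'
from h import *
for c in("top","scene"):
    p=arm.grab_frame(c); save(p,c+"0"); print(c,ray(p,(320,240)))
    for th,z in(("tin_a_mid",.055),("cell_1_floor",.01)):
        for d in arm.spot_point(th,p): print(th,d["xy"],round(d["score"],2),at(p,d["xy"],z))
o=arm.get_obs(); print(o["ee_pos"],o["orientation"],o["t"])
E
```

```text
top (array([0.34448308, 0.01617843, 1.10971425]), array([ 0.20562579,  0.00234515, -0.97870904]))
tin_a_mid [478.3, 235.1] 0.58 [ 0.6023 -0.2702]
cell_1_floor [263.8, 267.9] 0.56 [0.512  0.1198]
scene (array([0.80719448, 0.45008044, 0.70388547]), array([-0.34391846, -0.51380392, -0.7860426 ]))
tin_a_mid [203.8, 162.6] 0.66 [ 0.605 -0.258]
cell_1_floor [359.7, 290.2] 0.62 [0.5076 0.1225]
[ 0.28874332 -0.66471323  0.23088591] [ 9.79075100e-01  2.03498857e-01 -1.22316740e-04 -3.84528082e-04] 0.3
```

View pics/top0.png

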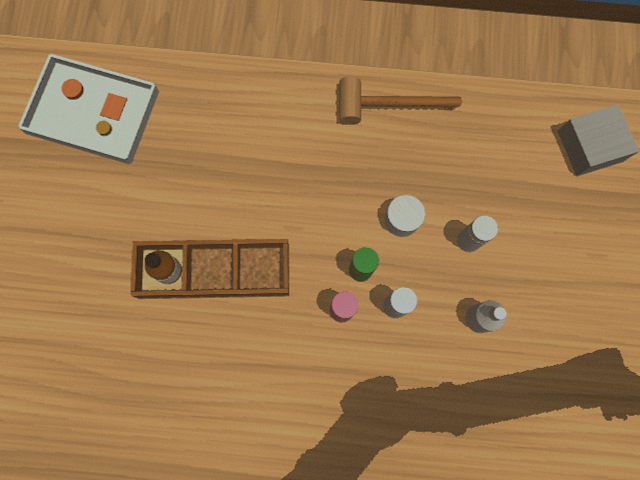

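View pics/scene0.png

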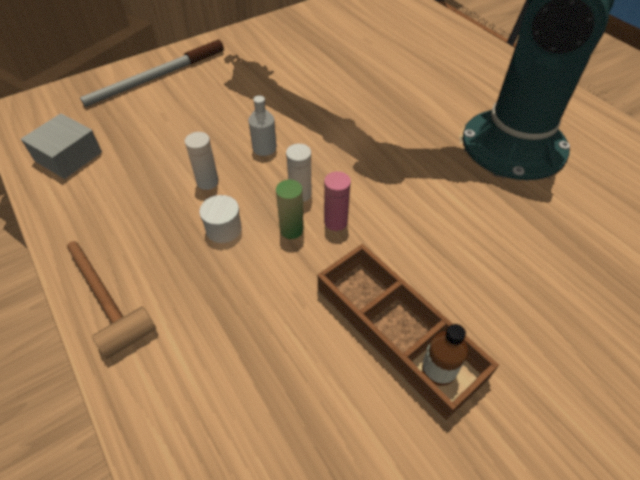

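Top view candidates: plain tins with lids at (484,229) and (403,301). Look-alikes are the short wide tin (406,215), flask (497,313), green (365,262) and pink (345,306). In the scene view the two plain ones, lids at (199,140) and (299,154), are tall, straight and uncoloured, so they fit. The crate's empty cells are at (211,268) and (261,267), and the bottle is in the left cell.

```bash
python3 - <<'E'
from h import *
from scipy.optimize import least_squares
t=arm.grab_frame("top"); s=arm.grab_frame("scene")
def lid(p,uv,r=16):
    # bright low-saturation blob near uv
    f=cv2.cvtColor(p["frame"],cv2.COLOR_RGB2HSV)
    m=((f[...,1]<60)&(f[...,2]>165)).astype(np.uint8)
    n,l,st,c=cv2.connectedComponentsWithStats(m); i=l[uv[1],uv[0]]
    return c[i].round(1),st[i].tolist()
for n,uv in dict(T1=(484,229),T2=(403,301)).items():
    c,st=lid(t,uv); print(n,c,st,at(t,c,.11))
for n,uv in dict(T1=(199,140),T2=(299,154)).items(): print(n,"scene",at(s,uv,.11))
for uv in [(365,261),(345,305)]: print("look",at(t,uv,.11))
print("short",at(t,(406,213),.056),"flask",at(t,(497,313),.125))
for uv in [(133,242),(289,239),(289,294),(132,297)]: print("crate corner",at(t,uv,.055))
for uv in [(211,268),(261,267)]: print("cell",at(t,uv,.01))
a=t["frame"][190:345,320:525]; b=s["frame"][110:250,160:365]
a=cv2.resize(a,(400,302),interpolation=2);b=cv2.resize(b,(400,302),interpolation=2)
cv2.imwrite("pics/crop.png",np.hstack([a,b])[:,:,::-1])
E
```

```text
T1 [485.  227.5] [473, 216, 25, 24, 480] [ 0.6035 -0.2665]
T2 [403.8 299.8] [391, 287, 26, 26, 518] [ 0.4642 -0.1328]
T1 scene [ 0.6032 -0.2585]
T2 scene [ 0.4695 -0.1231]
look [ 0.5249 -0.062 ]
look [ 0.4461 -0.0338]
short [ 0.6315 -0.1351] flask [ 0.4547 -0.2871]
crate corner [0.5306 0.3589]
crate corner [0.5627 0.0755]
crate corner [0.4621 0.0653]
crate corner [0.4307 0.3452]
cell [0.5025 0.2192]
cell [0.5132 0.1253]
```

View pics/crop.png

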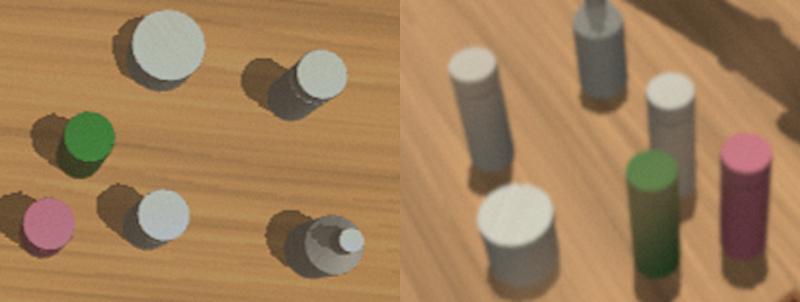

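The crop confirms it: the plain grey tins are upper right and lower middle in the left half. The short tin, necked flask, green and pink are clearly different. I'll take T1 first, closing along world x.

```bash
python3 -m jog '{"xyz":[[2.8,-1.5,0],[2.8,-1.5,0],[2.8,-1.5,0],[2.8,-1.5,0],[2.8,-1.5,0],[2.8,-1.5,0],[2.8,-1.5,0],[2.8,-1.5,0]],"spin":[0,0,0,0,0,0,0,0]}' 1
python3 -m jog '{"xyz":[[2.8,-1.5,0],[2.8,-1.5,0],[2.8,-1.5,0],[2.8,-1.5,0],[2.8,-1.5,0],[2.8,-1.5,0],[2.8,-1.5,0],[2.8,-1.5,0]],"spin":[0,0,0,0,0,0,0,0]}'
python3 -m jog '{"xyz":[[0,0,0],[0,0,0],[0,0,0],[0,0,0],[0,0,0],[0,0,0],[0,0,0],[0,0,0]],"spin":[-7,-7,-7,-7,-7,-7,-7,-7]}'
python3 -m jog '{"xyz":[[0,0,0],[0,0,0],[0,0,0],[0,0,0]],"spin":[-7,-3.5,0,0]}'
cat >> h.py <<'E'
from scipy.spatial.transform import Rotation as Ro
def to(x,y,z):
    o=arm.get_obs(); print("t",o["t"],"pos",np.round(o["ee_pos"],4),"tool cm",(Ro.from_quat(o["orientation"]).inv().apply(np.array([x,y,z])-o["ee_pos"])*100).round(2),"yaw y",np.degrees(np.arctan2(*Ro.from_quat(o["orientation"]).as_matrix()[[1,0],1])).round(1))
E
python3 - <<'E'
from h import *
to(.603,-.265,.066)
p=arm.grab_frame("wrist"); save(p,"w1")
for d in arm.spot_point("tin_a_mid",p): print(d["xy"],round(d["score"],2),at(p,d["xy"],.055))
print(px(p,[[.603,-.265,.11],[.603,-.265,0.055]]))
E
```

```text
t: 1.07
ee_pos: [0.4473, -0.4644, 0.2315]
orientation: [0.979, 0.203, 0.0, 0.0]
ft_force: [0.2, -0.1, 0.1]
width: 0.085
gripper_force: 0.0
t: 1.73
ee_pos: [0.605, -0.2651, 0.2315]
orientation: [0.979, 0.203, 0.0, 0.0]
ft_force: [0.7, -0.4, -0.3]
width: 0.0853
gripper_force: 0.0
t: 2.4
ee_pos: [0.6041, -0.2665, 0.2314]
orientation: [0.767, 0.642, -0.0, 0.0]
ft_force: [0.6, 0.2, -0.1]
width: 0.0855
gripper_force: 0.0
t: 2.73
ee_pos: [0.604, -0.2666, 0.2313]
orientation: [0.708, 0.706, 0.0, -0.0]
ft_force: [-0.2, 0.2, -0.6]
width: 0.0856
gripper_force: 0.0
t 2.7333 pos [ 0.604  -0.2666  0.2313] tool cm [ 0.16 -0.1  16.53] yaw y -0.1
[[318.2 225.2]
 [318.4 208.4]]
```

View pics/w1.png

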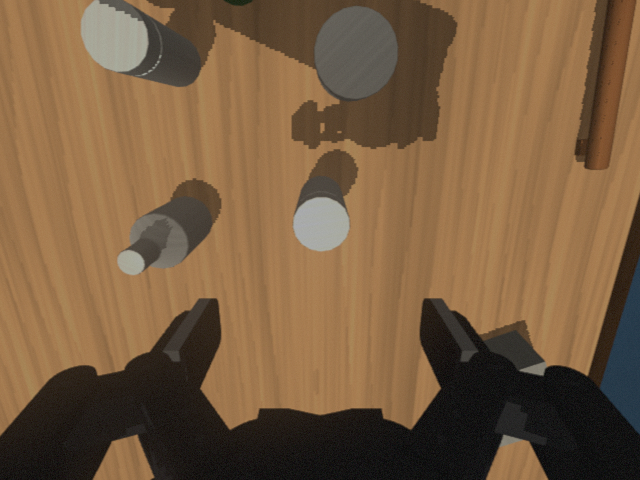

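The wrist view shows the lid at (321,223), 3 px from the prediction, so T1 is at about (0.605, -0.263). Descending.

```bash
python3 -m jog '{"xyz":[[0.3,0.1,2],[0,0,3],[0,0,3],[0,0,3],[0,0,3],[0,0,2.5],[0,0,0],[0,0,0]],"spin":[0,0,0,0,0,0,0,0]}'
python3 -m jog '{"xyz":[[0,0,0],[0,0,0],[0,0,0],[0,0,0],[0,0,0],[0,0,0],[0,0,0],[0,0,0]],"spin":[0,0,0,0,0,0,0,0]}' 0 40
python3 -m jog '{"xyz":[[0,0,0],[0,0,0],[0,0,-2],[0,0,-3],[0,0,-3.5],[0,0,-4],[0,0,-4],[0,0,0]],"spin":[0,0,0,0,0,0,0,0]}'
python3 - <<'E'
from h import *
to(.498,.212,.231)
E
```

```text
t: 3.5
ee_pos: [0.6043, -0.2629, 0.0652]
orientation: [0.707, 0.707, -0.001, -0.001]
ft_force: [-0.1, -0.3, 0.2]
width: 0.0851
gripper_force: 0.0
t: 4.17
ee_pos: [0.606, -0.2639, 0.0684]
orientation: [0.707, 0.707, 0.0, 0.001]
ft_force: [-2.2, 0.5, 6.3]
width: 0.0452
gripper_force: 40.0
t: 4.83
ee_pos: [0.6105, -0.2648, 0.2409]
orientation: [0.707, 0.707, 0.004, 0.008]
ft_force: [2.2, -0.2, -0.9]
width: 0.0449
gripper_force: 41.9
t 4.8333 pos [ 0.6105 -0.2648  0.2409] tool cm [ 47.68 -11.31   0.53] yaw y -0.0
```

```bash
python3 -m jog '{"xyz":[[1,-0.2,0],[2,-0.5,0],[2.5,-0.6,0],[2.5,-0.6,0],[2.5,-0.6,0],[2.5,-0.6,0],[2.5,-0.6,0],[2.5,-0.6,0]],"spin":[0,0,0,0,0,0,0,0]}'
python3 -m jog '{"xyz":[[2.5,-0.6,0],[2.5,-0.6,0],[2.5,-0.6,0],[2.5,-0.6,0],[2.5,-0.6,0],[2.5,-0.6,0],[2.5,-0.6,0],[2.5,-0.6,0]],"spin":[0,0,0,0,0,0,0,0]}'
python3 -m jog '{"xyz":[[2.5,-0.6,0],[2.5,-0.6,0],[2,-0.4,0],[1,-0.2,0],[1,-0.2,0],[0,0,0],[0,0,0],[0,0,0]],"spin":[-3,-3,0,0,0,0,0,0]}'
python3 - <<'E'
from h import *
to(.498,.212,.076)
p=arm.grab_frame("wrist"); save(p,"w2"); print(px(p,[[.498,.212,.01],[.508,.121,.01]]))
t=arm.grab_frame("top")
for d in arm.spot_point("cell_1_floor",p): print(d["xy"],round(d["score"],2),at(p,d["xy"],.01))
for d in arm.spot_point("cell_1_floor",t): print(d["xy"],round(d["score"],2),at(t,d["xy"],.01))
E
```

```text
t: 5.5
ee_pos: [0.5594, -0.0813, 0.2293]
orientation: [0.707, 0.707, -0.001, -0.002]
ft_force: [0.3, -0.2, -2.0]
width: 0.0454
gripper_force: 41.8
t: 6.17
ee_pos: [0.5113, 0.1178, 0.2295]
orientation: [0.707, 0.707, -0.002, -0.001]
ft_force: [0.2, 0.5, -1.8]
width: 0.0447
gripper_force: 41.8
t: 6.83
ee_pos: [0.4891, 0.2035, 0.2309]
orientation: [0.67, 0.742, -0.001, 0.0]
ft_force: [0.3, -1.0, -2.1]
width: 0.0452
gripper_force: 41.8
t 6.8333 pos [0.4891 0.2035 0.2309] tool cm [ 0.78  0.98 15.48] yaw y 5.9
[[328.9 192.4]
 [328.8 271.8]]
[263.2, 269.3] 0.82 [0.5092 0.1207]
```

View pics/w2.png

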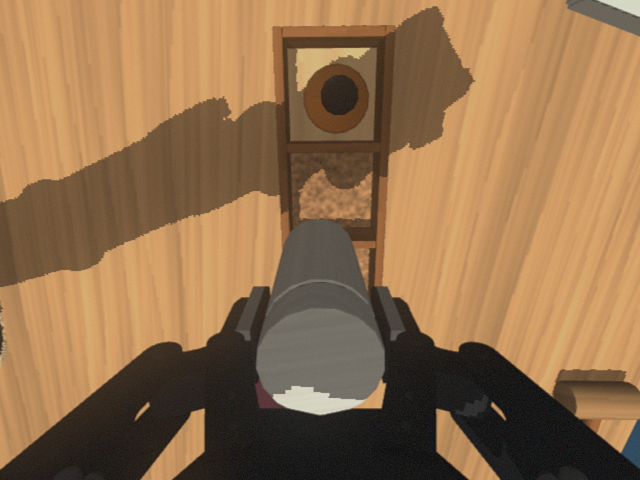

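The middle cell's floor is centred at (333,191), prediction (329,192). The tin is held upright. I'll shift, lower and release.

```bash
python3 -m jog '{"xyz":[[0.4,0.6,1],[0.4,0.65,2],[0,0,2.5],[0,0,2.5],[0,0,2.5],[0,0,2],[0,0,1],[0,0,0.5]],"spin":[0,0,0,0,0,0,0,0]}'
python3 -m jog '{"xyz":[[0,0,0.5],[0,0,0.5],[0,0,0],[0,0,0],[0,0,0],[0,0,0]],"spin":[0,0,0,0,0,0]}'
python3 - <<'E'
from h import *
to(.501,.212,.078)
E
```

```text
t: 7.7
ee_pos: [0.4999, 0.2142, 0.0892]
orientation: [0.669, 0.743, -0.001, -0.001]
ft_force: [0.2, 0.6, -2.7]
width: 0.045
gripper_force: 41.8
t: 8.2
ee_pos: [0.5009, 0.2148, 0.082]
orientation: [0.669, 0.743, 0.001, 0.0]
ft_force: [0.6, -0.3, -1.5]
width: 0.045
gripper_force: 41.8
t 8.2 pos [0.5009 0.2148 0.082 ] tool cm [-0.28 -0.02  0.4 ] yaw y 6.0
```

```bash
python3 -m jog '{"xyz":[[-0.2,0,0.2],[0,0,0.1],[0,0,0.1],[0,0,0],[0,0,0]],"spin":[0,0,0,0,0]}'
python3 -m jog '{"xyz":[[0,0,0],[0,0,0],[0,0,0],[0,0,0],[0,0,0],[0,0,0],[0,0,0],[0,0,0]],"spin":[0,0,0,0,0,0,0,0]}' 1
python3 -m jog '{"xyz":[[0,0,-1],[0,0,-2],[0,0,-3],[0,0,-4],[0,0,-4],[0,0,-2],[0,0,0],[0,0,0]],"spin":[0,0,0,0,0,0,0,0]}'
python3 - <<'E'
from h import *
t=arm.grab_frame("top"); save(t,"t2"); to(.466,-.130,.235)
E
```

```text
t: 8.62
ee_pos: [0.5008, 0.2123, 0.0783]
orientation: [0.669, 0.743, -0.0, 0.0]
ft_force: [-2.1, -1.8, 6.7]
width: 0.0449
gripper_force: 42.5
t: 9.28
ee_pos: [0.5006, 0.2126, 0.0772]
orientation: [0.669, 0.743, -0.0, -0.0]
ft_force: [-0.4, -0.8, -0.9]
width: 0.0855
gripper_force: 0.0
t: 9.95
ee_pos: [0.5013, 0.2128, 0.2393]
orientation: [0.669, 0.743, 0.002, 0.001]
ft_force: [-0.2, 0.3, -0.6]
width: 0.0856
gripper_force: 0.0
t 10.0 pos [0.5004 0.2122 0.2377] tool cm [-33.68  -6.98   0.28] yaw y 6.0
```

```bash
python3 -m jog '{"xyz":[[-2,-0.4,0],[-3,-0.6,0],[-4,-0.8,0],[-4,-0.8,0],[-4,-0.8,0],[-4,-0.8,0],[-4,-0.8,0],[-4,-0.8,0]],"spin":[0,0,0,0,0,0,0,0]}'
python3 -m jog '{"xyz":[[-2.5,-0.7,0],[-1.5,-0.5,0],[-0.7,0,0],[0,0,0],[0,0,0]],"spin":[0,0,0,0,0]}'
python3 - <<'E'
from h import *
to(.466,-.130,.066)
p=arm.grab_frame("wrist"); save(p,"w3"); print(px(p,[[.466,-.13,.11]]))
for d in arm.spot_point("tin_a_mid",p): print(d["xy"],round(d["score"],2))
E
```

```text
t: 10.67
ee_pos: [0.4711, -0.0837, 0.2357]
orientation: [0.669, 0.743, -0.001, -0.002]
ft_force: [0.6, 0.1, 0.1]
width: 0.0859
gripper_force: 0.0
t: 11.08
ee_pos: [0.4659, -0.1289, 0.2365]
orientation: [0.669, 0.743, -0.0, -0.001]
ft_force: [0.1, -0.1, 0.7]
width: 0.0854
gripper_force: 0.0
t 11.0833 pos [ 0.4659 -0.1289  0.2365] tool cm [-0.14  0.02 17.05] yaw y 6.0
[[319.6 226.7]]
```

View pics/w3.png

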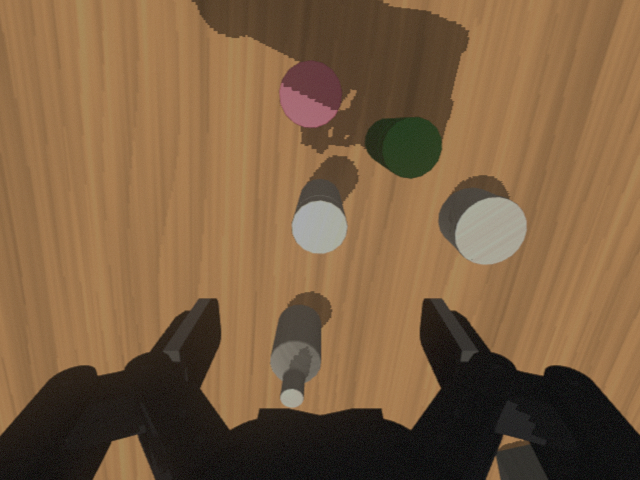

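The lid is at (319.5,227), exactly on the prediction. Green (405,147) and pink (310,95) are clear of the fingers. Descend, grip and lift.

```bash
python3 -m jog '{"xyz":[[-0.1,0,2],[0,0,3],[0,0,3],[0,0,3],[0,0,3],[0,0,3],[0,0,0],[0,0,0]],"spin":[0,0,0,0,0,0,0,0]}'
python3 -m jog '{"xyz":[[0,0,0],[0,0,0],[0,0,0],[0,0,0],[0,0,0],[0,0,0],[0,0,0],[0,0,0]],"spin":[0,0,0,0,0,0,0,0]}' 0 40
python3 -m jog '{"xyz":[[0,0,-1],[0,0,-2],[0,0,-3],[0,0,-4],[0,0,-4],[0,0,-3],[0,0,0],[0,0,0]],"spin":[0,0,0,0,0,0,0,0]}'
python3 - <<'E'
from h import *
to(.511,.121,.235)
E
```

```text
t: 11.85
ee_pos: [0.4657, -0.1291, 0.0664]
orientation: [0.668, 0.744, -0.001, -0.002]
ft_force: [1.0, 0.3, 0.1]
width: 0.0855
gripper_force: 0.0
t: 12.52
ee_pos: [0.467, -0.1312, 0.0691]
orientation: [0.669, 0.743, 0.001, 0.001]
ft_force: [-1.4, 0.2, 7.2]
width: 0.0456
gripper_force: 39.5
t: 13.18
ee_pos: [0.4671, -0.1313, 0.2399]
orientation: [0.669, 0.743, 0.001, 0.003]
ft_force: [0.2, -0.0, -2.2]
width: 0.0451
gripper_force: 41.6
t 13.1833 pos [ 0.4671 -0.1313  0.2399] tool cm [24.64  6.98  0.46] yaw y 5.9
```

```bash
python3 -m jog '{"xyz":[[1,0.3,0],[2,0.6,0],[2.5,0.7,0],[2.5,0.7,0],[2.5,0.7,0],[2.5,0.7,0],[2.5,0.7,0],[2.5,0.7,0]],"spin":[0,0,0,0,0,0,0,0]}'
python3 -m jog '{"xyz":[[2.5,0.7,0],[2,0.6,0],[1,0.4,0],[1,0.2,0],[0,0,0],[0,0,0],[0,0,0]],"spin":[0,0,0,0,0,0,0]}'
python3 - <<'E'
from h import *
to(.511,.121,.079)
p=arm.grab_frame("top"); save(p,"t3")
E
```

```text
t: 13.85
ee_pos: [0.4962, 0.0553, 0.2351]
orientation: [0.669, 0.743, -0.002, -0.002]
ft_force: [1.2, 0.2, -2.2]
width: 0.0453
gripper_force: 41.5
t: 14.43
ee_pos: [0.5097, 0.1183, 0.2367]
orientation: [0.67, 0.742, -0.001, -0.0]
ft_force: [-0.6, -1.1, -1.4]
width: 0.0453
gripper_force: 41.5
t 14.4333 pos [0.5097 0.1183 0.2367] tool cm [ 0.28  0.18 15.77] yaw y 5.9
```

View pics/t2.png

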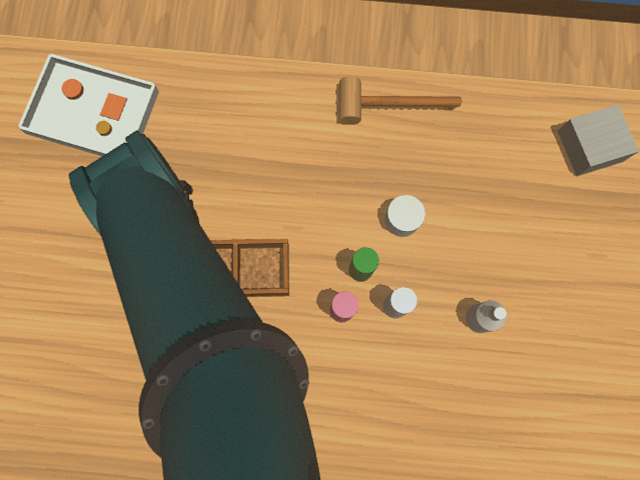

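The arm hides the crate from above. The other objects are untouched and the near cell is empty at (262,268). Lower tin 2.

```bash
python3 -m jog '{"xyz":[[0.15,0.1,1],[0.15,0.1,2],[0,0,2.5],[0,0,2.5],[0,0,2.5],[0,0,2],[0,0,1],[0,0,0.5]],"spin":[0,0,0,0,0,0,0,0]}'
python3 -m jog '{"xyz":[[0,0,0.5],[0,0,0.4],[0,0,0.4],[0,0,0.2],[0,0,0],[0,0,0],[0,0,0]],"spin":[0,0,0,0,0,0,0]}'
python3 - <<'E'
from h import *
to(.511,.121,.079)
E
```

```text
t: 15.15
ee_pos: [0.511, 0.1223, 0.0954]
orientation: [0.67, 0.743, -0.001, -0.001]
ft_force: [-0.5, -0.1, -2.4]
width: 0.0452
gripper_force: 41.5
t: 15.73
ee_pos: [0.5123, 0.1234, 0.0827]
orientation: [0.669, 0.743, 0.0, 0.0]
ft_force: [0.2, -0.0, -1.8]
width: 0.0451
gripper_force: 41.5
t 15.7333 pos [0.5123 0.1234 0.0827] tool cm [-0.22 -0.16  0.37] yaw y 6.0
```

```bash
python3 -m jog '{"xyz":[[-0.2,-0.1,0.2],[0,0,0.2],[0,0,0],[0,0,0]],"spin":[0,0,0,0]}'
python3 -m jog '{"xyz":[[0,0,0],[0,0,0],[0,0,0],[0,0,0],[0,0,0],[0,0,0],[0,0,0],[0,0,0]],"spin":[0,0,0,0,0,0,0,0]}' 1
python3 -m jog '{"xyz":[[0,0,-1],[0,0,-2],[0,0,-3],[0,0,-4],[0,0,-4],[0,0,-2],[0,0,0],[0,0,0]],"spin":[0,0,0,0,0,0,0,0]}'
python3 -m jog '{"xyz":[[-3,0,0],[-4,0,0],[-4,0,0],[-4,0,0],[-4,0,0],[-4,0,0],[-4,0,0],[-4,0,0]],"spin":[0,0,0,0,0,0,0,0]}'
python3 -m jog '{"xyz":[[-3,0,0],[-1,0,0],[0,0,0],[0,0,0]],"spin":[0,0,0,0]}'
python3 - <<'E'
from h import *
t=arm.grab_frame("top"); s=arm.grab_frame("scene")
for p in(t,s):
    for d in arm.spot_point("tin_a_mid",p)+arm.boxes_of("tin_a_mid",p): print(d["xy"],round(d["score"],2),at(p,d["xy"],.065))
a=cv2.resize(t["frame"][225:315,120:300],(600,300),interpolation=2);b=cv2.resize(s["frame"][200:420,280:500],(300,300),interpolation=2)
b=s["frame"][120:420,200:500]
im=np.hstack([cv2.resize(a,(450,225),interpolation=2),b[:225]]); 
im=np.vstack([np.hstack([cv2.resize(t["frame"][220:320,110:310],(480,240),interpolation=2),np.zeros((240,320,3),np.uint8)]),cv2.resize(s["frame"][200:420,200:533],(800,350)) ])
cv2.imwrite("pics/end.png",im[:,:,::-1])
E
```

```text
t: 16.07
ee_pos: [0.5114, 0.1209, 0.0791]
orientation: [0.669, 0.743, -0.0, 0.0]
ft_force: [-1.5, -1.2, 7.2]
width: 0.0454
gripper_force: 41.9
t: 16.73
ee_pos: [0.5112, 0.1212, 0.0782]
orientation: [0.669, 0.743, -0.0, -0.0]
ft_force: [0.2, -0.2, 0.9]
width: 0.085
gripper_force: 0.0
t: 17.4
ee_pos: [0.5119, 0.1213, 0.2403]
orientation: [0.669, 0.743, 0.001, 0.001]
ft_force: [0.0, 0.1, 0.7]
width: 0.0853
gripper_force: 0.0
t: 18.07
ee_pos: [0.5419, -0.1888, 0.2366]
orientation: [0.669, 0.743, -0.001, -0.002]
ft_force: [0.2, 0.6, 0.0]
width: 0.0853
gripper_force: 0.0
t: 18.4
ee_pos: [0.5467, -0.2259, 0.2369]
orientation: [0.669, 0.743, -0.0, -0.002]
ft_force: [0.6, 0.2, -0.1]
width: 0.0851
gripper_force: 0.0
[210.9, 266.7] 0.71 [0.4969 0.2095]
[211.8, 264.2] 0.63 [0.5016 0.2085]
[404.2, 311.4] 0.85 [0.4982 0.2154]
[400.4, 309.4] 0.64 [0.5007 0.2096]
```

View pics/end.png

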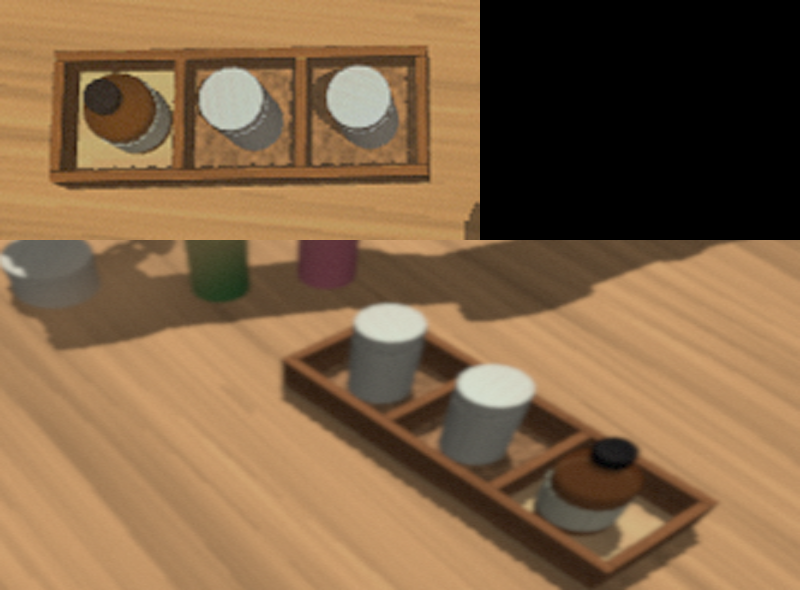

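Both tins stand upright, one in each of the two empty cells (top crop: lids at (232,100) and (358,97)), and the arm is clear.

```bash
python3 -c "
from station import arm; print(arm.finish_job())"
```

```text
the job is handed in; nothing more can be done
None
```

I put both tall tins upright in the crate, one in each empty cell, and handed the job in at about 18.5 s; the last pictures showed both standing and the arm clear, but no verdict came back.

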